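Draw the hot spatter tray with the hook

ROBOT

A 6-joint arm with a two-finger parallel gripper is mounted at the origin on the work surface. World frame = base frame: x ahead of the robot, y to its left, z up, the work surface at z = 0. Lengths are in m, angles in rad, forces in N, time in s.
With the tool pointing down it reaches from about 0.3 to 0.825 m from the base axis. Payload 5.4 kg.
Tool frame: the origin (TCP) lies at the very end of the fingers, on their centre line; the grasp point (between the pads) lies 19 mm behind it; z points along the fingers, x is the direction in which the jaws open and shut, and the axes are right-handed (so a half turn about z gives the same grasp; the last joint's range is limited). The gripper opens to 92 mm and grips with 3 to 60 N. Pads are 20 mm wide; open, the fingers measure 128 mm over their backs; the gripper's body (75 mm by 189 mm) begins 69 mm behind the grasp point.
Start: joints at [0.946, 0.158, 1.597, -0, 1.386, -0.21], TCP at [0.232, 0.526, 0.215] pointing down, gripper open.
Joint ranges: [-2.91, 2.91], [-0.94, 2.29], [0.18, 2.7], [-1.29, 4.43], [0.17, 2.64], [-3, 3]. Speed limits (rad/s): [2.57, 2.57, 3.14, 3.14, 3.14, 3.14].

INTERFACE

Orientations are given as a rotation vector (axis times angle).
In Python, from workcell import bot gives the robot as it stands. Calls block until the motion is done:
- bot.goto(position, orientation): joint-space move of the TCP to a pose.
- bot.line_to(position, rot=None, max_speed=0.15): straight line of the TCP; rot=None keeps the orientation; max_speed is the mean speed in m/s.
- bot.set_joints(angles): joint-space move.
- bot.set_gripper(opening, newtons=None): opening from 0.0 (shut) to 1.0 (fully open); newtons is the grip in N (None keeps the last); returns when the fingers have stopped.
- bot.hold(seconds).
- bot.inverse_kinematics(position, orientation): joint angles nearest the present ones, or None.
- bot.read_camera(name): name is "side" or "top"; returns a dict with "pixels" (400x640x3 uint8, blue, green, red), "fx", "fy", "cx", "cy" (pixels), "R" (3x3) and "t" (3): a world point X has camera coordinates R X + t. Camera axes: x right, y down, z forward; pixel columns grow to the right and rows downward; lengths in m; the calibration is good to about 2 mm. A picture is of the moment at which its call begins. There is no depth.
A pose or a line that the arm cannot do raises bot.MotionError and nothing moves.
- bot.job_done(): hands the job in, once; it reports no verdict.
Readings, each from a call of its own:
- bot.current_clock(): time.
- bot.current_joints(): joint angles.
- bot.current_joint_vel(): joint speeds.
- bot.current_effort(): joint torques, N m.
- bot.current_ee_pos(): TCP position.
- bot.current_tool_rot(): TCP orientation.
- bot.current_contact_force(): force on the tool from outside, world axes, zero at the start.
- bot.current_ft_torque(): the same for the moment, N m.
- bot.current_opening(): opening from 0.0 (shut) to 1.0 (fully open).
Only numpy, scipy, OpenCV 4.12 (cv2) and the standard library are available. Lean on these libraries where they do the work, as an engineer would, in place of code of your own. Each camera call takes 0.05 s, during which the arm holds its last target. There are 200 camera calls.

TASK

The spatter tray under the welding grate is too hot to touch: take the draw hook from its cradle, put its turned-down end into the tray's pull eye, and draw the tray out until it is pulled snugly up against the two stop screws. Go gently, never pushing, pulling or bumping the tray with more than about 25 N, touch the tray with nothing but the hook, and leave the other things alone. Then unhook and lay the hook back in its cradle as it lay, with the tray left against the screws.

Things in the scene. Friction and masses are not known exactly. Their poses are not given: they have to be found in the camera images.
- hook_grip (a point): Centre of the draw hook's wooden handle, a bar 100 mm long (its x), 22 mm wide (y) and 22 mm high (z). At the start the hook lies level in its cradle, turned end pointing away from the robot and hanging free. Grasp the handle across its width from above, at its centre.
- hook_tip (a point): Lower tip of the hook's turned-down end, 105 mm ahead (+x) of the handle's centre and 40 mm below it; same axes as the handle.
- hook: The whole draw hook, about 0.18 kg. A steel rod 7 mm thick runs on from the handle's +x end at mid-height and, 105 mm from the handle's centre, turns straight down as a round pin 7 mm thick with a rounded tip. Origin under the middle of the handle, 11 mm below its centre.
- cradle_seat (a point): Middle of the fixed cradle for the hook, at the height where the handle's underside rests, 50 mm above the table (the handle's centre rests 11 mm higher); x points along the resting hook, to its turned end. Two saddles 10 mm thick stand 38 mm before and behind this point, with cheeks leaning outward: about 28 mm apart at the seat, 46 mm at the top, 17 mm above it. Left or right of the tray.
- eye (a point): Centre of the tray's pull eye: a round steel ring lying flat (hole vertical), 15 mm clear inside, 26 mm outside, of 5 mm bar, 34 mm above the table, 12.5 mm in front of the tray's front wall, whose top is 7 mm above the ring's mid-height. -x is the way the tray is drawn out. The hook may go 20 mm below the ring's mid-height before it nears the plate or the stop's strip.
- tray_front (a point): On the tray's front wall at its middle, 13 mm above the tray's underside; same axes as the eye, which is 12.5 mm farther to -x.
- tray: Open steel spatter tray 150 mm long (x), 140 mm wide, 35 mm high, about 0.4 to 0.8 kg, loose, sliding on a steel base plate (top 6 mm above the table) between two side guides with 3 mm play each side. Drawing it takes some 1 to 5 N. Half under the grate, whose underside is 100 mm above the table and whose front edge is at least 20 mm behind the eye. Origin: middle of its underside.
- stop_face (a point): Middle of the plane of the two lugs' faces that look to the tray, 19 mm above the table, NOT where the tray stops: the screws stick out from it. x points towards the tray. The tray meets the screws after being drawn 45 to 125 mm.
- stop: Stop bar fixed across the base plate: a strip 3 mm thick with two lugs 24 mm wide, 26 mm high, 54 mm either side of the middle; hook and eye pass between them. Through each lug goes a steel stop screw, 10 mm thick, sticking out 2 to 24 mm to the tray, both alike, set anew each time: feel for it. Rigid; snug is when 5 to 15 N beyond the sliding drag no longer moves the tray. Origin 13 mm below stop_face.
- square: Bystander: steel welding square, 90 x 90 x 24 mm, flat on the table, to the left or right of the tray; leave it alone. Origin under its centre.
- tube: Bystander: square steel tube, 110 x 40 x 40 mm, on the grate. Origin under its centre.
- coupon: Bystander: flat steel bar, 90 x 35 x 8 mm, on the grate. Origin under its centre.
- pipe_stub: Bystander: short piece of steel pipe, 48 mm across, 40 mm high, standing on the table beside the grate. Origin under its centre.
- brush: Bystander: wire brush lying on the table. Origin under its centre.
- chipper: Bystander: chipping hammer lying on the table, about 190 mm long. Origin under its handle.
- spray: Bystander: grey tin, 60 mm across, 90 mm high. Origin under its centre.
- tip_cup: Bystander: open metal cup, 70 mm across, 70 mm high. Origin under its centre.
Mind the look-alikes: they are no part of the job. Of the things that look like the hook, the largest one is meant.

How it is judged:
On the way, in this order (a step that is already met when the one before it is completed fails the run):
1. the hook's turned-down end is down through the tray's eye (horizontal distance between hook_tip and eye below 0.011 m and z of hook_tip in the frame of eye below -0.004 m), for 0.1 s.
2. the tray, still hooked, is pulled snugly against the stop screws (at least 3 N between them) (all of step 1 and x of screw_tips in the frame of tray_front above -0.003 m and contact force between tray and stop above 3 N), for 0.1 s.
At the end, for the whole second after the job is handed in: The tray's front stands within 3 mm of the stop screws' tips, at rest; the hook lies at rest, level, in both saddles of its cradle, turned end as before, its handle's centre within 20 mm along and 7 mm across of the cradle's middle, within 3.5 mm of resting height, direction within 0.12 rad (x of screw_tips in the frame of tray_front above -0.003 m and x of hook_grip in the frame of cradle_seat between -0.02 and 0.02 m and y of hook_grip in the frame of cradle_seat between -0.007 and 0.007 m and z of hook_grip in the frame of cradle_seat below 0.0145 m and angle between the x axis of hook_grip and the x axis of cradle_seat, either way round below 0.12 rad and x of hook_tip in the frame of cradle_seat above 0.05 m and angle between hook_grip's own z axis and vertical below 0.12 rad and linear speed of each of tray, hook below 0.01 m/s); the robot touches nothing.
It fails at once if hook and tray press on each other with more than 25 N (contact force between hook and tray above 25 N).
It fails at once if tray and stop press on each other with more than 25 N (contact force between tray and stop above 25 N).
It fails at once if the robot itself touches the tray (contact force between any of the fingers, the arm and tray above 0.5 N).
It fails at once if a bystander is moved by more than 20 mm (distance of any of square, tube, coupon, pipe_stub, brush, chipper, spray, tip_cup from where it was at the start of the episode above 0.02 m).
It also fails if it takes over 72 s, if anything falls off the work surface, if the arm or the gripper's body presses on something with over 40 N, if the wrist force passes 120 N, or if a joint passes its speed limit or range.

## Working session

There is one attempt and no reset: what is moved stays moved. The work goes in short steps, each a Python script; the robot and the scene stay as the last script left them, time stands still between calls to the robot, and variables do not carry over. Pictures are saved under pics/ and viewed, about 8 in all and at most 12, crops included, and the job is handed in when it is done.

```bash
ls; mkdir -p pics
python3 - <<'E'
from workcell import bot
import cv2
for n in("side","top"):
    c=bot.read_camera(n); cv2.imwrite(f"pics/{n}0.png",c["pixels"]); print(n,c["fx"],c["fy"],c["cx"],c["cy"],c["R"],c["t"])
print(bot.current_clock(),bot.current_tool_rot())
E
```

```text
pics
side 395.5269856029274 395.5269856029274 312.42331818320207 195.8535335238085 [[-0.83789105 -0.54569532 -0.01245825]
 [-0.39162002  0.61690109 -0.68269086]
 [ 0.38022671 -0.56714166 -0.73060111]] [0.52425613 0.28576239 0.84595802]
top 453.71826821449844 453.71826821449844 320.6301824598941 192.04715969765516 [[-0.00749319 -0.99995879  0.00512532]
 [-0.97735604  0.00623972 -0.21150943]
 [ 0.21146873 -0.00659414 -0.97736252]] [0.02420841 0.62970595 1.4313451 ]
0.1 [ 2.63071739e+00  1.71612789e+00 -2.48026669e-03]
```

View pics/side0.png

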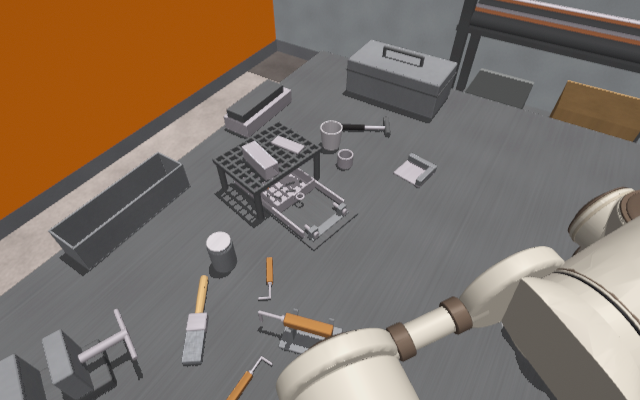

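View pics/top0.png

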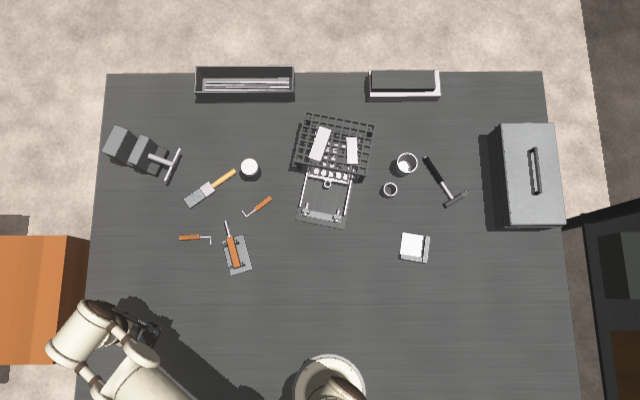

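The top view shows the cradled hook at about (234,250), with its tip at (227,222). The eye is at about (327,184) and the stop lugs are near (306,211) and (335,217). Two smaller look-alike hooks lie loose. I'll enlarge these areas.

Run:
```python
import cv2,numpy as np
t=cv2.imread("pics/top0.png");s=cv2.imread("pics/side0.png")
def crop(im,x,y,w,h,k): return cv2.resize(im[y:y+h,x:x+w],None,fx=k,fy=k,interpolation=cv2.INTER_CUBIC)
# top: hook 210-260 x 215-275 ; tray 285-360 x 160-235 ; 
a=crop(t,205,215,66,64,6);b=crop(t,288,165,66,64,6)
cv2.imwrite("pics/c1.png",np.hstack([a,b]))
a=crop(s,250,295,100,70,4);b=crop(s,255,165,100,80,4)
cv2.imwrite("pics/c2.png",np.vstack([a,b]))
```

```text
(no output)
```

View pics/c1.png

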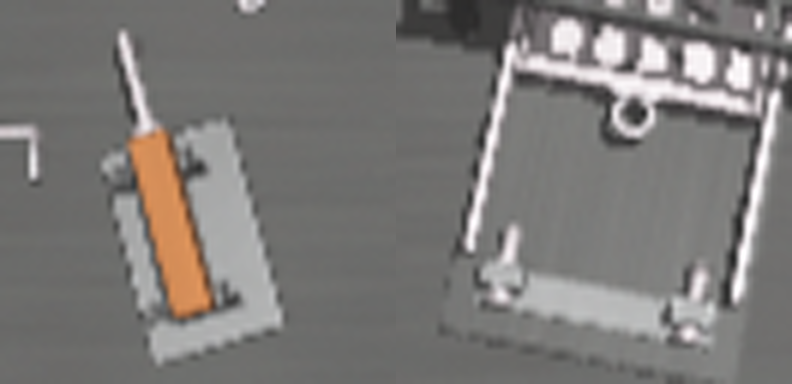

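View pics/c2.png

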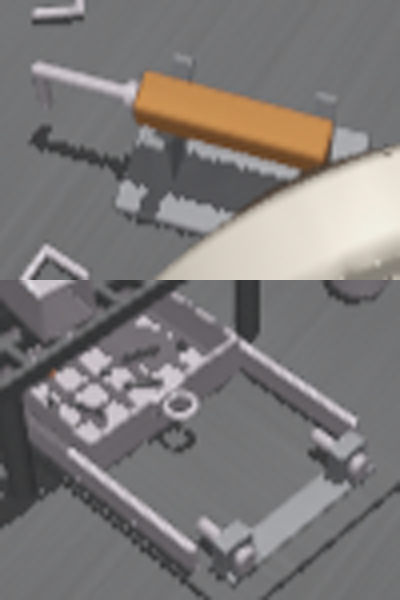

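```bash
cat > h.py <<'E'
from workcell import bot
import numpy as np, cv2
from scipy.spatial.transform import Rotation as Ro
def ray(c,u,v):
    R,t=np.array(c["R"]),np.array(c["t"])
    return -R.T@t, R.T@np.array([(u-c["cx"])/c["fx"],(v-c["cy"])/c["fy"],1])
def onz(c,u,v,z):
    o,d=ray(c,u,v); return o+d*(z-o[2])/d[2]
def tri(c1,p1,c2,p2):
    o1,d1=ray(c1,*p1);o2,d2=ray(c2,*p2)
    s=np.linalg.lstsq(np.c_[d1,-d2],o2-o1,rcond=None)[0]
    return (o1+s[0]*d1+o2+s[1]*d2)/2
def rot(yaw): # tool down, jaw (tool x) at angle yaw
    x=np.array([np.cos(yaw),np.sin(yaw),0]);z=np.array([0,0,-1.])
    return Ro.from_matrix(np.c_[x,np.cross(z,x),z]).as_rotvec()
def proj(c,X):
    p=np.array(c["R"])@X+np.array(c["t"]); return np.array([c["fx"]*p[0]/p[2]+c["cx"],c["fy"]*p[1]/p[2]+c["cy"]])
E
python3 - <<'E'
from h import *
T=bot.read_camera("top");S=bot.read_camera("side")
np.set_printoptions(precision=4,suppress=True)
t1=lambda X,Y,z:onz(T,205+X/6-.4,215+Y/6-.4,z)
t2=lambda X,Y,z:onz(T,288+(X-396)/6-.4,165+Y/6-.4,z)
s1=lambda X,Y,z:onz(S,250+X/4-.4,295+Y/4-.4,z)
s2=lambda X,Y,z:onz(S,255+X/4-.4,165+(Y-280)/4-.4,z)
h=[t1(*p,.072) for p in((131,138),(163,130),(213,306),(173,317))]
f=(h[0]+h[1])/2;b=(h[2]+h[3])/2
print("handle f,b,c",f,b,(f+b)/2,np.linalg.norm(f-b),"yaw",np.arctan2(*(f-b)[1::-1]))
print("bend top",t1(123,35,.0645),"side",s1(37,67,.0645))
print("handle front top edge side",s1(145,72,.072),s1(333,122,.072))
print("eye top",t2(632,116,.0365),"side",s2(181,404,.0365))
print("wall",t2(513,62,.041),t2(757,108,.041)); 
d=t2(757,108,.041)-t2(513,62,.041); print("wallyaw(+x)",np.arctan2(d[0],-d[1]))
g=[t2(510,48,.03),t2(470,245,.03),t2(772,95,.03),t2(737,298,.03)]
print("guides", [np.arctan2(*(g[i]-g[i+1])[1::-1]) for i in(0,2)])
print("screwtips",t2(513,228,.024),t2(700,265,.024),"side",s2(316,434,.024),s2(205,522,.024))
print("strip mid lugs",t2(500,280,.032),t2(690,315,.032))
print(bot.current_joints(),bot.inverse_kinematics([0.5,0.2,.1],rot(0)))
E
```

```text
handle f,b,c [0.4828 0.3157 0.072 ] [0.3885 0.2881 0.072 ] [0.4357 0.3019 0.072 ] 0.09828921401009681 yaw 0.28501929390770986
bend top [0.5377 0.3321 0.0645] side [0.5381 0.3349 0.0645]
handle front top edge side [0.4872 0.3099 0.072 ] [0.3933 0.2811 0.072 ]
eye top [ 0.6645 -0.0019  0.0365] side [ 0.6664 -0.0009  0.0365]
wall [0.6952 0.0651 0.041 ] [ 0.6676 -0.0723  0.041 ]
wallyaw(+x) -0.1981035635398895
guides [np.float64(-0.1952490465173724), np.float64(-0.18696056461963503)]
screwtips [0.603  0.0656 0.024 ] [ 0.5811 -0.0395  0.024 ] side [ 0.5806 -0.0363  0.024 ] [0.6016 0.0674 0.024 ]
strip mid lugs [0.5719 0.0727 0.032 ] [ 0.5515 -0.0332  0.032 ]
[ 0.9459  0.1588  1.5977  0.      1.3862 -0.2101] [ 0.156   0.1837  1.8069 -0.      1.151   0.156 ]
```

Run:
```python
from h import *
np.set_printoptions(precision=4,suppress=True)
y=0.285; r=rot(y+np.pi/2); c=[.4362,.3025]
bot.set_gripper(.6,20)
bot.goto([*c,.13],r); print(bot.current_joints())
bot.line_to([*c,.0425],max_speed=.12); bot.hold(.2); print(bot.current_contact_force())
bot.set_gripper(0,10); print(bot.current_opening(),bot.current_contact_force(),bot.current_ft_torque())
bot.set_gripper(0,60); bot.hold(.2)
print(bot.current_opening(),bot.current_contact_force(),bot.current_ee_pos(),bot.current_clock())
bot.line_to([*c,.1225],max_speed=.1); bot.hold(.2)
print(bot.current_contact_force(),bot.current_ft_torque(),bot.current_ee_pos(),bot.current_clock())
yt=-.195;u=np.array([np.cos(yt),np.sin(yt)]);e=np.array([.6655,-.0014])
p=e-.105*u
bot.goto([*p,.043+.04],rot(yt+np.pi/2)); bot.hold(.3)
print(bot.current_contact_force(),bot.current_ft_torque(),bot.current_ee_pos(),p,bot.current_clock())
o=[]
for n,(x,yy,w,h) in dict(top=(305,165,50,62),side=(270,170,50,62)).items():
    k=bot.read_camera(n); cv2.imwrite(f"pics/{n}1.png",k["pixels"])
    o.append(cv2.resize(k["pixels"][yy:yy+h,x:x+w],None,fx=8,fy=8,interpolation=cv2.INTER_CUBIC))
    for z in(.062+.04+.0035,.022+.04): print(n,"expected tip px",proj(k,np.array([*e,z])))
cv2.imwrite("pics/c3.png",np.hstack(o))
```

```text
[ 0.3795  0.1262  1.8061  0.0004  1.2088 -1.4764]
[0.2264 0.3015 0.2874]
0.23935753212064434 [ 0.6641 -0.4511  0.6158] [-0.0187 -0.0026 -0.0099]
0.23430116812216453 [0.7994 0.0224 1.0709] [0.4362 0.3025 0.0425] 4.1833
[-0.3937  0.5166 -2.2596] [ 0.1098  0.0093 -0.0515] [0.4357 0.3023 0.1217] 5.3333
[-0.7189 -0.0396 -2.2699] [0.0447 0.038  0.0145] [0.5625 0.0198 0.0832] [0.5625 0.0189] 6.825
top expected tip px [327.1665 178.7512]
top expected tip px [326.9158 181.887 ]
side expected tip px [299.3086 177.3873]
side expected tip px [299.9071 189.0828]
```

View pics/c3.png

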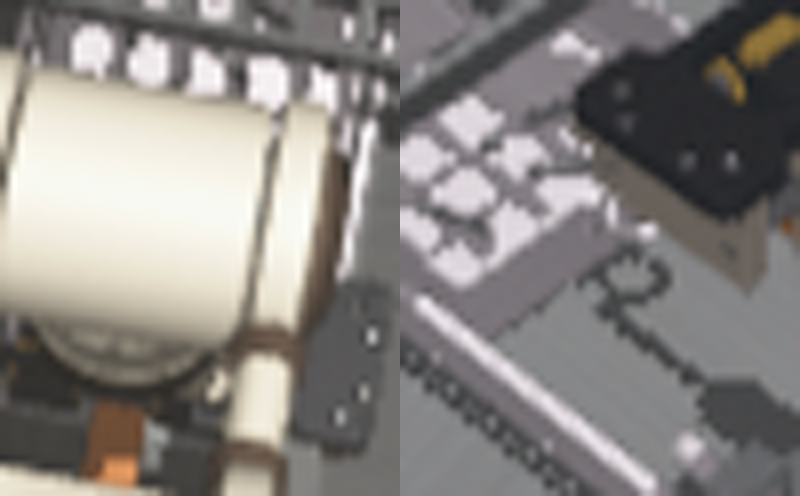

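The arm hides the tip and the eye in both views. I'll probe down gently using force feedback, with 4 mm of clearance.

```bash
cat >> h.py <<'E'
yt=-.195;U=np.array([np.cos(yt),np.sin(yt)]);V=np.array([-U[1],U[0]]);E0=np.array([.6655,-.0014])
def F(): return np.mean([bot.current_contact_force() for _ in range(3)],0)
E
python3 - <<'E'
from h import *
np.set_printoptions(precision=4,suppress=True)
p=E0-.105*U
bot.line_to([*p,.068],max_speed=.06); bot.hold(.4)
f0=F(); print(f0,bot.current_ee_pos(),p)
z=.068
while z>.0435:
    z-=.001; bot.line_to([*p,z],max_speed=.02); bot.hold(.08)
    f=F()-f0
    if abs(f).max()>1: print(z,f,bot.current_ee_pos())
    if np.linalg.norm(f)>4: break
print(z,F()-f0,bot.current_ee_pos(),bot.current_clock())
E
```

```text
[ 0.1846  0.7766 -1.1384] [0.5627 0.0189 0.0682] [0.5625 0.0189]
0.067 [-0.3747 -0.55   -1.1036] [0.5624 0.019  0.067 ]
0.065 [-1.5075 -0.6341 -0.9767] [0.5625 0.019  0.065 ]
0.062 [-1.1106  0.062  -0.6037] [0.5625 0.0189 0.062 ]
0.061 [ 0.4733 -1.0278 -0.9988] [0.5625 0.019  0.0609]
0.059 [ 0.3553 -0.4505 -1.4713] [0.5625 0.019  0.059 ]
0.057999999999999996 [-0.8826 -1.4678 -0.6542] [0.5625 0.0189 0.058 ]
0.055999999999999994 [-1.1079 -1.7576 -0.29  ] [0.5625 0.019  0.056 ]
0.05499999999999999 [-0.9484 -1.1362 -0.7064] [0.5625 0.0189 0.055 ]
0.05299999999999999 [-0.0159 -1.4892 -0.3273] [0.5625 0.0189 0.053 ]
0.05099999999999999 [-1.0698 -1.293   0.1238] [0.5625 0.0189 0.051 ]
0.04999999999999999 [-0.7648 -1.2418 -0.8109] [0.5625 0.019  0.05  ]
0.045999999999999985 [-0.7431 -1.7565 -1.3701] [0.5625 0.019  0.046 ]
0.04299999999999998 [ 0.4456  0.0771 -0.4994] [0.5625 0.019  0.043 ] 16.0583
```

The pin went down with no contact, so it should be inside the ring. Next I'll draw gently; a drag reading will confirm it's hooked.

Run:
```python
from h import *
np.set_printoptions(precision=4,suppress=True)
p=E0-.105*U
f0=np.mean([(bot.hold(.05),bot.current_contact_force())[1] for _ in range(6)],0)
def fu(): 
    f=np.mean([(bot.hold(.02),bot.current_contact_force())[1] for _ in range(4)],0)-f0
    return f[:2]@U, f[:2]@V, f[2]
d=0.;L=[]
drag=None
while d<.135:
    st=.005 if d<.08 else .001
    d+=st
    bot.line_to([*(p-d*U),.043],max_speed=.03 if st>.002 else .015)
    f=fu(); L.append((round(d,4),*np.round(f,1)))
    if d<.08:
        if f[0]>9: break
    else:
        if drag is None: drag=np.median([l[1] for l in L if l[0]>.02])
        if f[0]>drag+8: break
print("drag",drag); print(L); print(bot.current_ee_pos(),bot.current_clock())
o=[]
for n,(x,yy,w,h) in dict(top=(285,150,80,100),side=(250,160,80,100)).items():
    k=bot.read_camera(n); cv2.imwrite(f"pics/{n}2.png",k["pixels"])
    o.append(cv2.resize(k["pixels"][yy:yy+h,x:x+w],None,fx=5,fy=5,interpolation=cv2.INTER_CUBIC))
cv2.imwrite("pics/c4.png",np.hstack(o))
```

```text
drag 0.5
[(0.005, np.float64(0.8), np.float64(-0.5), np.float64(0.1)), (0.01, np.float64(0.8), np.float64(-0.6), np.float64(0.8)), (0.015, np.float64(0.7), np.float64(0.1), np.float64(0.3)), (0.02, np.float64(1.0), np.float64(-0.4), np.float64(0.1)), (0.025, np.float64(0.5), np.float64(-0.1), np.float64(-0.1)), (0.03, np.float64(0.8), np.float64(0.1), np.float64(0.1)), (0.035, np.float64(0.4), np.float64(-0.0), np.float64(0.1)), (0.04, np.float64(0.6), np.float64(-0.1), np.float64(0.2)), (0.045, np.float64(0.4), np.float64(-0.4), np.float64(0.1)), (0.05, np.float64(0.6), np.float64(0.2), np.float64(0.1)), (0.055, np.float64(0.8), np.float64(0.0), np.float64(0.7)), (0.06, np.float64(0.9), np.float64(0.1), np.float64(0.2)), (0.065, np.float64(0.5), np.float64(0.2), np.float64(0.3)), (0.07, np.float64(0.2), np.float64(-0.1), np.float64(-0.0)), (0.075, np.float64(0.1), np.float64(0.1), np.float64(0.2)), (0.08, np.float64(0.3), np.float64(-0.0), np.float64(0.8)), (0.081, np.float64(1.0), np.float64(0.1), np.float64(-0.5)), (0.082, np.float64(1.2), np.float64(0.4), np.float64(-0.7)), (0.083, np.float64(2.0), np.float64(-0.0), np.float64(-0.5)), (0.084, np.float64(1.3), np.float64(-0.3), np.float64(-0.5)), (0.085, np.float64(1.5), np.float64(0.0), np.float64(-0.2)), (0.086, np.float64(1.8), np.float64(0.4), np.float64(-0.2)), (0.087, np.float64(1.1), np.float64(-0.2), np.float64(-0.7)), (0.088, np.float64(1.3), np.float64(-0.2), np.float64(-0.4)), (0.089, np.float64(1.5), np.float64(-0.3), np.float64(-0.5)), (0.09, np.float64(1.1), np.float64(0.2), np.float64(0.3)), (0.091, np.float64(3.8), np.float64(0.2), np.float64(-1.6)), (0.092, np.float64(6.1), np.float64(0.2), np.float64(-2.2)), (0.093, np.float64(7.7), np.float64(-0.0), np.float64(-3.1)), (0.094, np.float64(9.2), np.float64(-0.1), np.float64(-3.3))]
[0.4731 0.0365 0.0441] 26.925
```

View pics/c4.png

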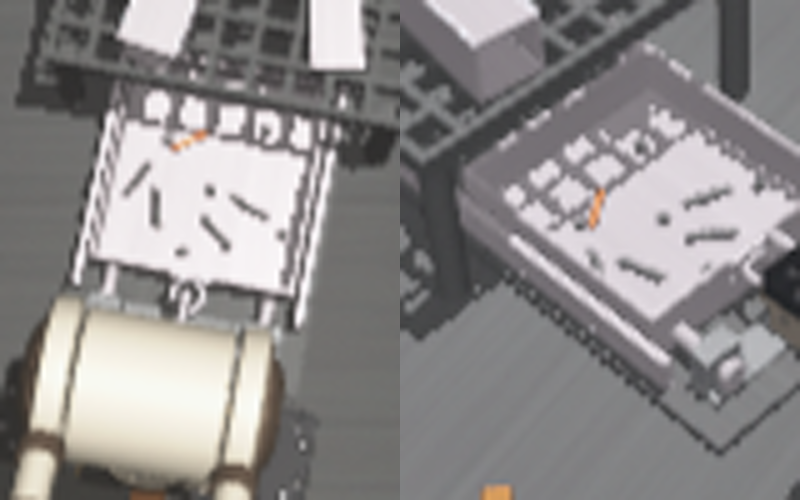

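The tray's front is against both screws: the force rose at 91–94 mm, where vision predicted about 92 mm. The ring is around (187,297) in the left crop, hooked. I'll check that the force holds, back off to centre the pin, and lift out.

Run:
```python
from h import *
np.set_printoptions(precision=2,suppress=True)
p=E0-.105*U
def f(n=6): 
    f=np.mean([(bot.hold(.03),bot.current_contact_force())[1] for _ in range(n)],0)
    return np.array([f[:2]@U,f[:2]@V,f[2]])
print("held",f(),bot.current_ft_torque())
L=[]
for d in (.092,.090,.0885,.087):
    bot.line_to([*(p-d*U),.043],max_speed=.02); L.append(f(4))
print(np.array(L)); ok=True
for z in (.046,.050,.055,.060,.065,.070,.08):
    bot.line_to([*(p-d*U),z],max_speed=.04); g=f(3); print(z,g)
    if abs(g[:2]).max()>5 or g[2]<-6: ok=False;print("STOP");break
if ok: bot.line_to([*(p-d*U),.125],max_speed=.1)
print(bot.current_ee_pos(),bot.current_clock())
```

```text
held [ 9.76  0.26 -5.04] [-0.29 -1.52  0.01]
[[ 5.71  0.5  -2.26]
 [ 1.45 -0.42 -1.1 ]
 [ 0.08 -0.33 -2.07]
 [ 0.27 -0.09 -1.61]]
0.046 [-0.13 -0.13 -1.61]
0.05 [-0.03  0.52 -1.72]
0.055 [-0.17 -0.24 -2.43]
0.06 [ 0.14  0.49 -2.12]
0.065 [ 0.21  0.28 -1.51]
0.07 [ 0.05 -0.01 -1.43]
0.08 [-0.17  0.04 -2.22]
[0.48 0.04 0.12] 32.0583
```

Run:
```python
from h import *
r=rot(.285+np.pi/2); c=[.4362,.3025]
bot.goto([*c,.1225],r); bot.hold(.3); print(bot.current_ee_pos(),bot.current_clock())
o=[]
for n,bx in dict(side=[(240,270,100,75),(255,165,100,75)],top=[(205,205,80,60),(285,165,80,60)]).items():
    k=bot.read_camera(n); cv2.imwrite(f"pics/{n}3.png",k["pixels"])
    o.append(np.vstack([cv2.resize(k["pixels"][y:y+h,x:x+w],(400,300),interpolation=cv2.INTER_CUBIC) for x,y,w,h in bx]))
    q=np.array([np.cos(.285),np.sin(.285)])*.105+c
    print(n,"bend top",proj(k,np.array([*q,.145])),"tip",proj(k,np.array([*q,.1015])), "grip", proj(k,np.array([*c,.1415])))
cv2.imwrite("pics/c5.png",np.hstack(o))
```

```text
[0.43667605 0.30174063 0.12255917] 33.4083
side bend top [255.57047534 290.72664953] tip [258.13653188 301.81104047] grip [308.0929051  305.86318062]
top bend top [219.88522759 216.75842384] tip [222.78237241 218.92253298] grip [228.52101762 249.55902753]
```

View pics/c5.png

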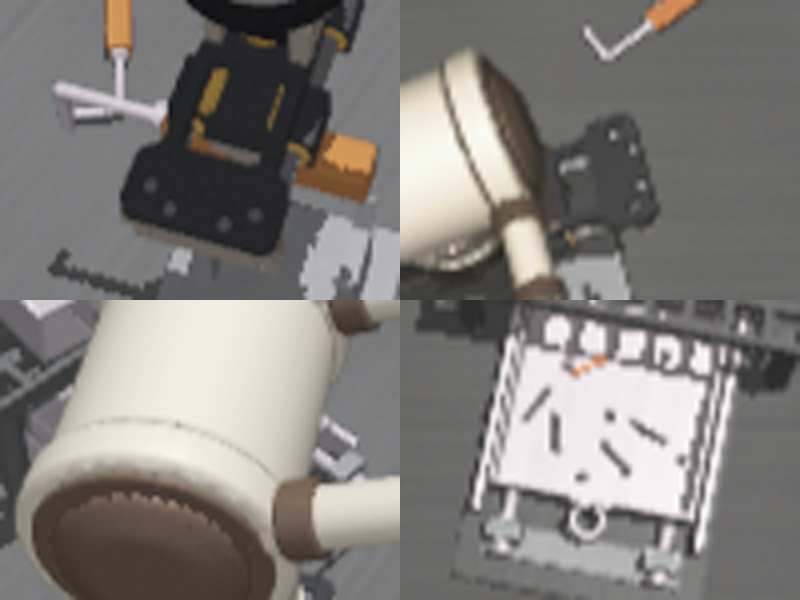

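The bend is at side pixel (254.7,291.5), against a predicted (255.6,290.7). So the hook hasn't tilted or slipped in the grip, and the tray is still against the screws. Laying it back.

Run:
```python
from h import *
np.set_printoptions(precision=3,suppress=True)
c=[.4362,.3025]
bot.line_to([*c,.065],max_speed=.08); bot.hold(.2); f0=F()
for z in (.058,.052,.048,.0455,.044,.0428):
    bot.line_to([*c,z],max_speed=.03); bot.hold(.1); f=F()-f0; print(z,f)
    if np.linalg.norm(f)>10: print("STOP");break
else:
    bot.set_gripper(.3,5); bot.set_gripper(.6); bot.hold(.2)
    bot.line_to([*c,.14],max_speed=.1)
    bot.goto([.232,.526,.215],[2.6307,1.7161,-.0025]); bot.hold(.5)
print(bot.current_ee_pos(),bot.current_clock())
o=[]
for n,bx in dict(side=[(240,290,100,75),(255,165,100,75)],top=[(205,215,80,60),(285,165,80,60)]).items():
    k=bot.read_camera(n); cv2.imwrite(f"pics/{n}4.png",k["pixels"])
    o.append(np.vstack([cv2.resize(k["pixels"][y:y+h,x:x+w],(400,300),interpolation=cv2.INTER_CUBIC) for x,y,w,h in bx]))
cv2.imwrite("pics/c6.png",np.hstack(o))
```

```text
0.058 [-0.873 -0.525  0.192]
0.052 [-0.279 -1.2   -0.298]
0.048 [ 0.516 -0.83  -0.612]
0.0455 [-0.485  0.445  0.048]
0.044 [-1.447  0.086 -0.191]
0.0428 [-0.725 -0.138 -0.398]
[0.232 0.526 0.215] 40.8333
```

View pics/c6.png

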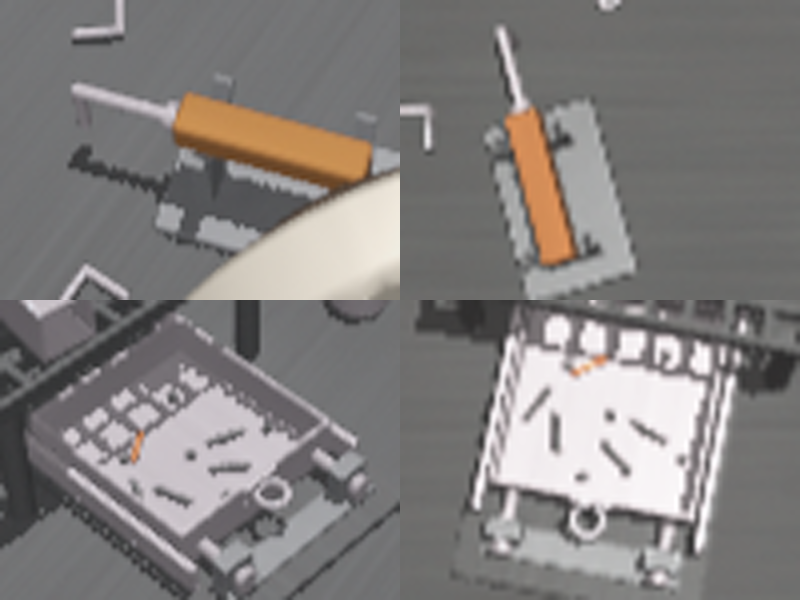

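```bash
python3 -c "
from workcell import bot
bot.job_done(); print(bot.current_clock())"
```

```text
the job is handed in; nothing more can be done
the job is handed in; nothing more can be done
```

The tray is drawn out against both stop screws, the hook is back in its cradle, and the job was handed in at about 41 s on the robot's clock.

- **Hooking:** The arm hid the eye in both cameras, so I lowered the pin by feel; it went in with no contact above about 2 N. The drag reading during the draw was only 0.5–1.5 N, close to sensor noise. What confirmed the hook was engaged was the tray coming along.
- **Drawing:** The force started to rise at 91 mm of travel, against about 92 mm predicted from the images. I held it at about 9.8 N, roughly 8 N above the drag. The stop contact force itself was not measured directly.
- **Unhooking:** I backed the hook off 7 mm to free the pin and lifted it out, with sideways forces at noise level, about 0.5 N.
- **Last pictures:** The tray front touches both screw tips, with no gap visible. The hook lies in both saddles with its bend within about 1 px (2 mm) of where it started, and the arm is clear of everything. In the enlarged crops, nothing near the tray or cradle looked disturbed. I did not compare every bystander one by one.

No check failed or disagreed.

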